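# Seat a valve flap on the jig's hidden pin and hold it pressed home

## Task

Pick up the grey valve flap by its steel bracket and set it into the channel of the assembly jig, bracket in line with the channel (either way round), sliding it along until the socket in its underside drops onto the locating pin hidden beneath it. Then press it down until the yellow sprung bed is fully home, and finish while still holding it pressed down: do not let go. Leave the other things on the table where they are.

Things in the scene. Friction and masses are not known exactly. Their poses are not given: they have to be found in the camera images.
- flap: Loose valve flap, 0.15 to 0.31 kg, standing on its square boss: 44 x 44 mm, 20 mm tall, with a round socket (12 mm wide, mouth chamfered 1 mm, 20 mm deep) in the middle of its underside, out of sight. Above the boss a grey disc, 90 mm in diameter, 20 to 26 mm up; above that the steel bracket. Origin: centre of the boss's underside, at the socket's mouth; x along the bracket, z up.
- flap_bracket (a point): Centre of the flap's steel bracket, 39 mm above the flap's origin. The bracket is a solid bar 74 mm long (flap's x), 20 mm wide (y), 26 to 52 mm above the flap's underside; grip it across its width. Bolt heads and hinge knuckle on it are for looks.
- jig: Fixed assembly jig: aluminium base 160 (x) x 110 (y) x 12 mm, and on it two blue fences along x, 130 mm long, tops 37 mm above the table, leaving a channel 52 mm wide (y -26 to +26 mm), open at both ends, with the yellow sprung bed between. Seated and pressed home, the flap's disc clears the fences by 3 mm. Origin: centre of the base's underside, on the table; z up.
- jig_middle (a point): Middle of the channel, at the pin tip's height (34 mm up). Axes as the jig. The brass pin, fixed, stands in a dark slot in the bed on the channel's centre line (y = 0), but anywhere from x = -9 to +9 mm: not reported; feel for it with the flap by sliding along x, or look from above first. 9 mm in diameter up to 29 mm, then a cone to a 3 mm tip at 34 mm. A flap not on the pin rests on the tip.
- bed (a joint): Yellow bed, 126 x 50 x 6 mm, sprung, moving straight down: 0 at rest (top 26 mm above the table; a flap on the pin drops to here), 0.006 m fully home on its stop (top 20 mm up). It starts to move at about 5.5 N and takes about 14 N to bring home (flap's weight included); it springs back when let go.
- collar: Bystander: a loose grey plastic ring, 90 mm outside diameter, 45 mm tall, standing on the table. Origin: centre of its underside.
- tub: Bystander: a clear plastic tub of bolts, 112 mm across its rim, 55 mm tall. Origin: centre of its underside.
- driver: Bystander: a T-handled nut driver lying flat, black handle (78 mm across, 26 mm thick) at its -x end, red neck, steel shaft, 145 mm long in all. Origin: on the table, under the join of neck and shaft.
Not all that is in view belongs to the job. Leave any orange or purple look-alike of the flap alone.

How it is judged (in metres and radians):
On the way:
1. the flap has dropped onto the pin: in the channel, in line and level, its underside down at the bed (x of flap in the frame of jig between -0.0115 and 0.0115 m and y of flap in the frame of jig between -0.004 and 0.004 m and angle between the x axis of flap and the x axis of jig, either way round below 0.2 rad and angle between flap's own z axis and vertical below 0.08 rad and z of flap in the frame of jig below 0.0285 m), for 0.1 s.
At the end, for the whole second after the job is handed in: Flap on the pin: underside at most 22.5 mm above the table, level within 0.08 rad, bracket within 0.2 rad of the channel, 4 mm of its centre line and 11.5 mm of the jig's middle; bed pressed at least 4.8 mm; flap at rest, fingers still on it with over 2 N (x of flap in the frame of jig between -0.0115 and 0.0115 m and y of flap in the frame of jig between -0.004 and 0.004 m and angle between the x axis of flap and the x axis of jig, either way round below 0.2 rad and angle between flap's own z axis and vertical below 0.08 rad and z of flap in the frame of jig below 0.0225 m and value of joint bed above 0.0048 m and contact force between the fingers and flap above 2 N and linear speed of flap below 0.02 m/s); the arm keeps its last pose, push and grip.
It fails at once if the collar is moved more than 30 mm (distance of collar from where it was at the start of the episode above 0.03 m).
It fails at once if the tub is moved more than 30 mm (distance of tub from where it was at the start of the episode above 0.03 m).
It fails at once if the driver is moved more than 30 mm (distance of driver from where it was at the start of the episode above 0.03 m).
It also fails if it takes over 42 s, if anything falls off the work surface, if the arm or the gripper's body presses on something with over 40 N, if the wrist force passes 120 N, or if a joint passes its speed limit or range.

## Robot

A 6-joint arm with a two-finger parallel gripper is mounted at the origin on the work surface. World frame = base frame: x ahead of the robot, y to its left, z up, the work surface at z = 0. Lengths are in mm, angles in rad, forces in N, time in s.
With the tool pointing down it reaches from about 350 to 775 mm from the base axis. Payload 7.3 kg.
Tool frame: the origin (TCP) lies at the very end of the fingers, on their centre line; the grasp point (between the pads) lies 19 mm behind it (bot.tcp_to_grasp is the distance from the TCP to the grasp point, in mm); z points along the fingers, y is the direction in which the jaws open and shut (so a half turn about z gives the same grasp; the last joint's range is limited). The gripper opens to 92 mm and grips with 3 to 60 N. Pads are 19 mm wide; open, the fingers measure 130 mm over their backs; the gripper's body (75 mm by 190 mm) begins 47 mm behind the grasp point.
Start: joints at [-1.358, 0.342, 1.524, -0, 1.275, -0.146], TCP at [184.377, -491.579, 226.741] pointing down, gripper open.
Joint ranges: [-2.53, 2.53], [-0.77, 2.02], [0.04, 2.7], [-1, 4.14], [0.28, 2.66], [-3.11, 3.11]. Speed limits (rad/s): [2.57, 2.57, 3.14, 3.14, 3.14, 3.14].

## Interface

Orientations are given as [roll, pitch, yaw] about the fixed x, y, z axes, in that order (R = Rz(yaw) Ry(pitch) Rx(roll)).
In Python, from plant import bot gives the robot as it stands. The module is installed in compiled form; this text tells all that it offers.
- The arm moves only by the tool carry_out, never from a script. Its argument "motion" is a list of rows, each a list of 5 numbers: the closure, from 0 (fully open) to 1 (shut), then the shift along the tool's x, y, z in mm, then the turn about the tool's z in degrees. In form: [[claw, dx, dy, dz, spin], ...]. A call has 1 to 10 rows; each row is the pose to reach, as a shift and turn from the pose measured when the call began, along the tool's axes at that moment; what a row does not reach only later rows make up. A row lasts 1/8 s, in which the tool goes at most 62.5 mm and 10.7 degrees, less where a joint would pass 70% of its speed; a pose out of reach is approached as far as the arm can. A call with a gripper value outside its range is refused whole. The fingers move at their own pace and stop on an object; the grip force is fixed at half the most. Time passes only in rows, so rows that repeat a pose let the fingers close. It gives the time, the measured TCP pose, the force and the opening at its end, in the units of the state.
- bot.get_obs(): the state, without advancing time (a new reading comes with each control period).
- bot.capture(name): name is "scene" or "top" or "wrist"; returns a dict with "color" (420x560x3 uint8, red, green, blue), "depth" (420x560 float32, mm along the optical axis (not along the pixel's ray), 0 where there is no reading), "K" (3x3 intrinsics, pixels), "k1" (the pictures are not rectified: a ray, as slopes to the right and down, at radius r is drawn at 1 + k1 r^2 times it, then the intrinsics apply), "camera_from_world" (4x4, takes a point from world to camera coordinates). Camera axes: x right, y down, z forward; pixel columns grow to the right and rows downward; lengths in mm; the calibration is good to about 2 mm. A picture is of the moment at which its call begins.
- bot.close_job(): hands the job in, once; it reports no verdict.
The state is a dict: "time": time; "joint_positions": joint angles; "dq": joint speeds; "tau": joint torques, N m; "tool_pos": TCP position; "tcp_rot": TCP orientation; "contact_force": force on the tool from outside, world axes, zero at the start; "moment": the same for the moment, N m; "grip_width": finger opening in mm.
Only numpy, scipy, OpenCV 4.12 (cv2) and the standard library are available. Lean on these libraries where they do the work, as an engineer would, in place of code of your own. Each camera call takes 0.05 s, during which the arm holds its last target.

## Working session

There is one attempt and no reset: what is moved stays moved. The work goes in short steps, Python scripts to look and compute and a tool call to move; the robot and the scene stay as the last step left them, time stands still between calls to the robot, and variables do not carry over. Pictures are saved under pics/ and viewed, and the job is handed in when it is done.

Besides the shell and the picture viewer there is one more tool, called after "Call:" as name([rows], argument=value, ...), one row to a line, values as JSON. carry_out: Moves the arm, as the interface text tells. Its arguments: {"type":"object","properties":{"motion":{"type":"array","items":{"type":"array","items":{"type":"number"}}}},"required":["motion"]}

```bash
mkdir -p pics
cat > h.py <<'E'
import numpy as np, cv2
from plant import bot
def cap(n,tag):
    c=bot.capture(n); cv2.imwrite(f'pics/{tag}.png',c['color'][...,::-1]); np.savez(f'{tag}.npz',**c); return c
def ray(c,u,v):
    K=c['K'];k=float(c['k1']);d=np.array([(u-K[0,2])/K[0,0],(v-K[1,2])/K[1,1]])
    s=d.copy()
    for _ in range(30): s=d/(1+k*(s@s))
    T=c['camera_from_world'];R=T[:3,:3];o=-R.T@T[:3,3]
    return o,R.T@np.array([s[0],s[1],1])
def onplane(c,u,v,z):
    o,d=ray(c,u,v); return o+d*(z-o[2])/d[2]
def bydepth(c,u,v):
    o,d=ray(c,u,v); return o+d*float(c['depth'][int(round(v)),int(round(u))])
def tri(c1,p1,c2,p2):
    o1,d1=ray(c1,*p1);o2,d2=ray(c2,*p2);d1/=np.linalg.norm(d1);d2/=np.linalg.norm(d2)
    t=np.linalg.lstsq(np.c_[d1,-d2],o2-o1,rcond=None)[0]
    a=o1+d1*t[0];b=o2+d2*t[1];return (a+b)/2,np.linalg.norm(a-b)
E
python3 - <<'E'
from h import *
for n in('scene','top','wrist'):
    c=cap(n,n+'0'); T=c['camera_from_world']; print(n,-T[:3,:3].T@T[:3,3],T[2,:3],c['K'][0,0],c['k1'])
print(bot.get_obs())
E
```

```text
scene [1384.61336548  434.03746278 1152.88647213] [-0.57643055 -0.30245377 -0.75911102] 504.0777910574713 -0.026707197577315326
top [ 416.07792754   -2.84338757 1026.76000259] [ 0.15027068 -0.01987971 -0.988445  ] 393.4285203396186 -0.028481140869544275
wrist [ 245.90957535 -467.29506782  384.25495879] [-0.23603555 -0.08798606 -0.9677529 ] 299.5080942533351 -0.02997185342557813
{'time': 0.15, 'joint_positions': array([-1.35799657e+00,  3.42547769e-01,  1.52477371e+00, -7.25750778e-06,
        1.27539266e+00, -1.46015832e-01]), 'dq': array([ 0.00123544, -0.00197657, -0.00394598,  0.00065823,  0.00071247,
        0.00015503]), 'tau': array([ 8.81268061e-04, -4.31468117e+01, -2.44354409e+01,  7.17472751e-02,
        5.37525374e-02, -8.85479380e-05]), 'tool_pos': array([ 184.3104005 , -491.27137519,  226.22068548]), 'tcp_rot': array([-3.14048209e+00, -1.56306839e-04,  3.58817618e-01]), 'contact_force': array([ 0.5104466 , -0.06533   ,  0.58080916]), 'moment': array([0.02935811, 0.03445836, 0.01243525]), 'grip_width': 91.81163092264875}
```

View pics/scene0.png

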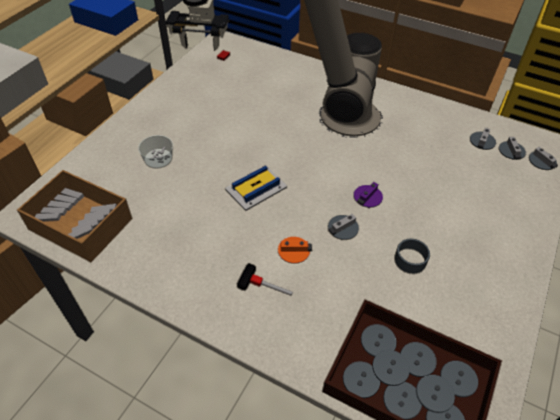

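View pics/top0.png

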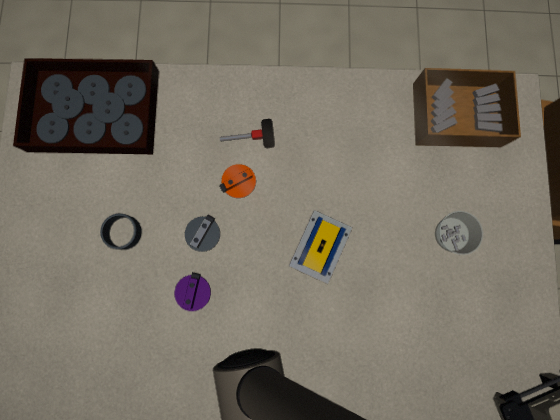

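View pics/wrist0.png

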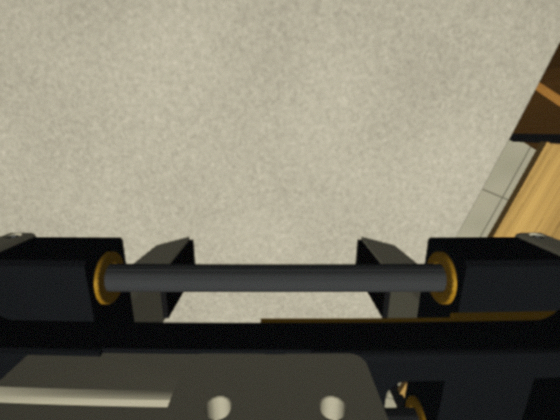

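The top view shows the grey flap at (202,233), with the orange look-alike at (238,181) and the purple one at (192,293). The jig is at (321,245) with its pin slot near (321,246). The scene view shows the same grey flap at (343,226), plus three small grey flaps in a row at (483,139), (513,148) and (543,157). I'll check an enlarged crop of each and compare positions.

Run:
```python
from h import *
t=dict(np.load('top0.npz'));s=dict(np.load('scene0.npz'))
for p in [(483,139),(513,148),(543,157),(343,226)]: print('scene',p,onplane(s,*p,26).round(),bydepth(s,*p).round())
for p in [(202,233),(321,245),(121,231),(458,233),(238,181),(192,293),(257,135)]: print('top',p,onplane(t,*p,26).round(),bydepth(t,*p).round())
a=s['color'][100:260,320:560];b=t['color'][140:330,150:370]
a=cv2.resize(a,(800,533),interpolation=2);cv2.imwrite('pics/cs.png',a[...,::-1])
b=cv2.resize(b,(660,570),interpolation=2);cv2.imwrite('pics/ct.png',b[...,::-1])
```

```text
scene (483, 139) [-77. 449.  26.] [-71. 449.  31.]
scene (513, 148) [-81. 548.  26.] [-78. 548.  29.]
scene (543, 157) [-85. 645.  26.] [-89. 645.  23.]
scene (343, 226) [497. 183.  26.] [508. 186.  40.]
top (202, 233) [498. 182.  26.] [496. 177.  56.]
top (321, 245) [ 473. -120.   26.] [ 473. -119.   34.]
top (121, 231) [499. 388.  26.] [502. 398.   0.]
top (458, 233) [ 510. -476.   26.] [ 511. -483.   13.]
top (238, 181) [635.  96.  26.] [629.  93.  55.]
top (192, 293) [348. 201.  26.] [350. 195.  52.]
top (257, 135) [760.  50.  26.] [760.  50.  26.]
```

View pics/cs.png

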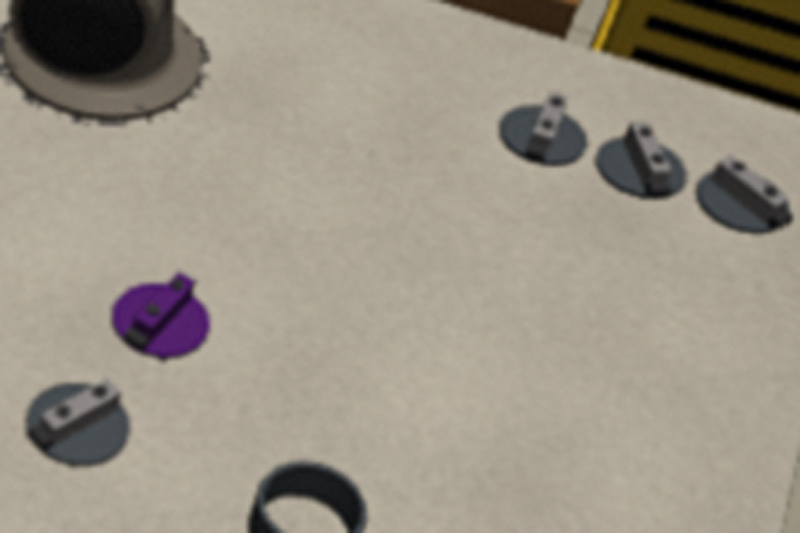

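View pics/ct.png

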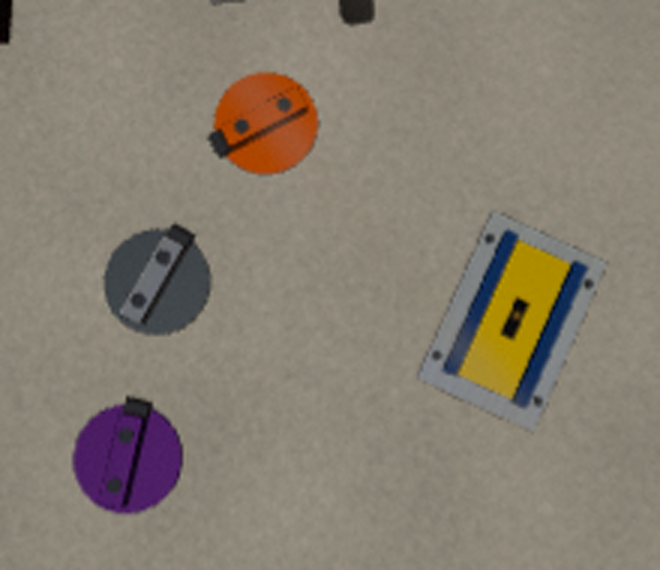

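Candidates: grey flap top (202,233) / scene (343,226); orange and purple are ruled out by colour; the three greys in a row lie behind the robot. Next I'll check the row's disc heights and measure the flap and jig.

Run:
```python
from h import *
t=dict(np.load('top0.npz'));s=dict(np.load('scene0.npz'))
def hts(c,box):
    u0,u1,v0,v1=box
    P=np.array([bydepth(c,u,v) for v in range(v0,v1) for u in range(u0,u1)])
    return np.histogram(P[:,2],bins=np.arange(-6,70,4))[0]
print(np.arange(-6,70,4))
for b in [(470,497,128,150),(499,527,137,160),(530,558,146,170),(328,360,213,240)]: print(b,hts(s,b))
print(hts(t,(184,221,215,252)))
# disc mask
def seg(c,lo,hi,box):
    h=cv2.cvtColor(c['color'],cv2.COLOR_RGB2HSV);m=cv2.inRange(h,lo,hi);k=np.zeros_like(m);k[box[2]:box[3],box[0]:box[1]]=255
    return m&k
h=cv2.cvtColor(t['color'],cv2.COLOR_RGB2HSV)
for p in [(190,240),(202,233),(212,245),(170,233),(300,262),(321,255),(305,250)]: print(p,h[p[1],p[0]])
h=cv2.cvtColor(s['color'],cv2.COLOR_RGB2HSV)
for p in [(348,234),(343,225),(360,250),(256,180),(250,180)]: print('s',p,h[p[1],p[0]])
```

```text
[-6 -2  2  6 10 14 18 22 26 30 34 38 42 46 50 54 58 62 66]
(470, 497, 128, 150) [ 31 117 159 123  38   7  14  13  14  44  25   6   1   0   0   0   0   0]
(499, 527, 137, 160) [ 43 115 149 115  39  21  29  19  28  49  30   4   0   0   0   0   0   0]
(530, 558, 146, 170) [ 36 124 151  97  32  37  32  35  31  55  34   3   0   0   0   0   0   0]
(328, 360, 213, 240) [ 51 106  50   2   0   0  25 183 155  30  33  34  20  52  72  41   3   0]
[ 26 250  86   1   0   0   5 222 412  44  14  43   9  25 155  69   2   0]
(190, 240) [103  31  75]
(202, 233) [112  24 116]
(212, 245) [101  27  76]
(170, 233) [ 18  35 145]
(300, 262) [110 139  88]
(321, 255) [ 25 255 175]
(305, 250) [111 111  87]
s (348, 234) [100  28  81]
s (343, 225) [ 8 13 81]
s (360, 250) [ 20  35 176]
s (256, 180) [ 23 202 192]
s (250, 180) [ 23 201 194]
```

In the row of three, the discs sit about 4 mm up and the brackets about 32 mm, so they have no boss. The grey one at top (202,233) has its disc at about 26 mm and its bracket at about 52 mm, so it is the flap. Next I'll measure its pose and the jig's.

Run:
```python
from h import *
t=dict(np.load('top0.npz'));s=dict(np.load('scene0.npz'))
def mask(c,lo,hi,box):
    h=cv2.cvtColor(c['color'],cv2.COLOR_RGB2HSV);m=cv2.inRange(h,lo,hi);k=np.zeros_like(m);k[box[2]:box[3],box[0]:box[1]]=255
    return m&k
def pts(c,m,z):
    v,u=np.nonzero(m);return np.array([onplane(c,a,b,z) for a,b in zip(u,v)])[:,:2]
def rect(P):
    (c,sz,a)=cv2.minAreaRect(P.astype(np.float32));return np.round(c,1),np.round(sz,1),a
for n,c,bf,bj in(('top',t,(175,230,205,265),(285,360,205,285)),('scene',s,(322,366,205,246),(220,295,160,212))):
    zs=26
    # flap: non-table (hue>60 or dark)
    h=cv2.cvtColor(c['color'],cv2.COLOR_RGB2HSV)
    # disc circle via height 20..32 by depth
    u0,u1,v0,v1=bf
    P=np.array([bydepth(c,u,v) for v in range(v0,v1) for u in range(u0,u1)])
    D=P[(P[:,2]>18)&(P[:,2]<34)]; B=P[P[:,2]>45]
    print(n,'disc',cv2.minEnclosingCircle(D[:,:2].astype(np.float32)),np.median(D[:,2]),'brk',rect(B[:,:2]),np.median(B[:,2]),B.mean(0))
    y=mask(c,(18,120,60),(35,255,255),bj); 
    Y=pts(c,cv2.morphologyEx(y,cv2.MORPH_OPEN,np.ones((2,2))),26);print(n,'yellow',rect(Y),Y.mean(0))
    m=mask(c,(105,90,30),(125,255,255),bj);F=pts(c,m,37);print(n,'fences',rect(F),F.mean(0))
    # heights by depth
    v,u=np.nonzero(y);print('bed z',np.median([bydepth(c,a,b)[2] for a,b in zip(u,v)]))
```

```text
top disc ((498.0863037109375, 182.18170166015625), 46.46686553955078) 26.88468688294131 brk (array([452.9,  97.4]), array([211.9,  73.8]), 62.8289794921875) 52.94127471379511 [491.8083477  172.26401435 103.83019847]
top yellow (array([ 468.6, -123.3]), array([ 51.1, 125.6]), 66.14017486572266) [ 468.19671665 -123.26272183]
top fences (array([ 471.3, -120.4]), array([ 76.1, 128.9]), 66.34841918945312) [ 473.17571511 -125.79140469]
bed z 27.101888165699847
scene disc ((467.8785400390625, 188.89398193359375), 80.70333099365234) 25.728998230386424 brk (array([929.3, 290. ]), array([953.2,  59.7]), 13.972627639770508) 51.58963767958221 [544.69179469 195.63685412 105.66760945]
scene yellow (array([ 472. , -120.4]), array([ 45.7, 126.3]), 66.04933166503906) [ 472.02379063 -120.51972872]
scene fences (array([ 478.7, -115.6]), array([ 86.4, 133.8]), 66.10597229003906) [ 482.43310289 -110.07522364]
bed z 26.29556110067415
```

Call:
carry_out([
  [0,362,-280,0,44.5],
  [0,362,-280,0,44.5],
  [0,362,-280,0,44.5],
  [0,362,-280,0,44.5],
  [0,362,-280,0,44.5],
  [0,362,-280,0,44.5],
  [0,362,-280,0,44.5],
  [0,362,-280,0,44.5],
  [0,362,-280,0,44.5],
  [0,362,-280,0,44.5],
])

```text
time: 1.4
tool_pos: [424.6, -102.2, 226.4]
tcp_rot: [-3.141, 0.001, -0.417]
contact_force: [-0.7, -0.8, -0.1]
grip_width: 91.9
```

Run:
```python
from h import *
o=bot.get_obs();print(o['tool_pos'],o['tcp_rot'],o['time'],o['dq'].round(3))
c=cap('wrist','w1')
cv2.imwrite('pics/w1b.png',cv2.resize(c['color'],(784,588))[...,::-1])
t=dict(np.load('top0.npz'))
u0,u1,v0,v1=175,230,205,265
P=np.array([bydepth(t,u,v) for v in range(v0,v1) for u in range(u0,u1)]);B=P[(P[:,2]>45)&(P[:,2]<60)]
print(cv2.minAreaRect(B[:,:2].astype(np.float32)),B.mean(0))
```

```text
[ 424.60148154 -102.18183645  226.38841692] [-3.14113293e+00  1.29671986e-03 -4.17293060e-01] 1.4 [-0.027 -0.005  0.002  0.004 -0.001  0.001]
((496.6065979003906, 182.5278778076172), (20.509614944458008, 73.83586883544922), 62.828983306884766) [495.99896383 181.953752    52.75898402]
```

View pics/w1b.png

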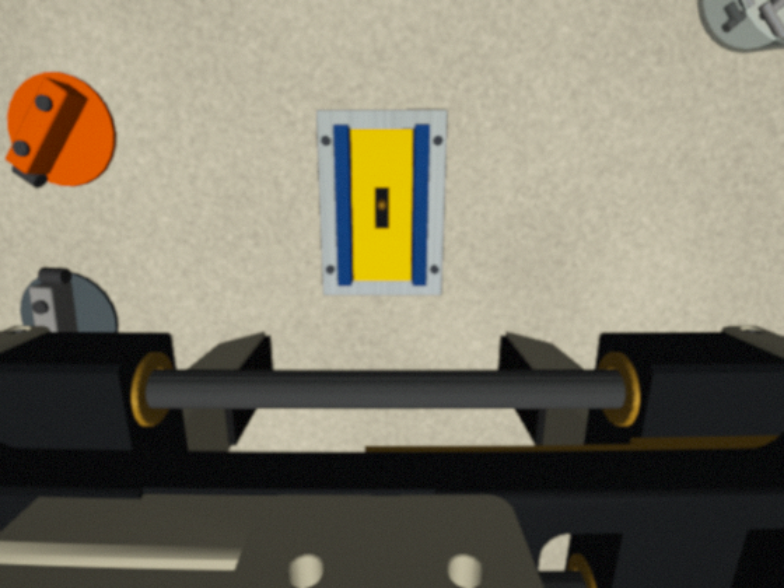

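The wrist view shows the jig upright, with its bed spanning about (350–415, 128–282). The slot sits at (382,207) and the pin tip shows at about (382,205). Next I'll measure the jig frame and pin.

Run:
```python
from h import *
c=dict(np.load('w1.npz'));t=dict(np.load('top0.npz'));s=dict(np.load('scene0.npz'))
def big(m):
    n,l,st,ce=cv2.connectedComponentsWithStats(m);i=1+np.argmax(st[1:,4]);return (l==i).astype(np.uint8)*255
def rectw(c,m,z):
    k=max(cv2.findContours(m,cv2.RETR_EXTERNAL,cv2.CHAIN_APPROX_NONE)[0],key=cv2.contourArea)[:,0]
    P=np.array([onplane(c,u,v,z)[:2] for u,v in k],np.float32);return cv2.minAreaRect(P)
h=cv2.cvtColor(c['color'],cv2.COLOR_RGB2HSV)
y=big(cv2.inRange(h,(18,120,60),(35,255,255)));print('bed',rectw(c,y,26))
b=cv2.inRange(h,(105,120,30),(125,255,255));b[230:]=0
n,l,st,ce=cv2.connectedComponentsWithStats(b)
cs=[]
for i in range(1,n):
    if st[i,4]>200:
        r=rectw(c,(l==i).astype(np.uint8)*255,37);print('fence',r);cs.append(r[0])
print('mid',np.mean(cs,0))
# base outer: not table, region depth
for n,cc,(u0,u1,v0,v1) in(('w',c,(215,330,65,220)),('top',t,(275,365,200,290)),('scene',s,(215,295,155,215))):
    P=np.array([bydepth(cc,u,v) for v in range(v0,v1) for u in range(u0,u1)])
    F=P[(P[:,2]>33)&(P[:,2]<42)];Q=P[(P[:,2]>22)&(P[:,2]<30)];print(n,'fence z',np.median(F[:,2]),len(F),'rect',cv2.minAreaRect(F[:,:2].astype(np.float32)),'bedz',np.median(Q[:,2]))
# slot & pin
x=c['color'][130:166,255:292];print(x.shape)
cv2.imwrite('pics/slot.png',cv2.resize(x,None,fx=16,fy=16,interpolation=cv2.INTER_NEAREST)[...,::-1])
d=big(cv2.inRange(h[130:166,255:292],(0,0,0),(180,255,90)));
k=cv2.findContours(d,cv2.RETR_EXTERNAL,cv2.CHAIN_APPROX_NONE)[0][0][:,0]+[255,130];print('slot',cv2.boundingRect(k),onplane(c,k[:,0].min()/2+k[:,0].max()/2,k[:,1].min()/2+k[:,1].max()/2,26))
```

```text
bed ((469.041015625, -118.81083679199219), (51.81031036376953, 124.72648620605469), 66.12456512451172)
fence ((456.5225830078125, -147.80142211914062), (10.897923469543457, 127.6556167602539), 66.07366180419922)
fence ((481.4822998046875, -90.19770812988281), (11.261033058166504, 126.65228271484375), 66.17393493652344)
mid [ 469.00244141 -118.99956512]
w fence z 37.06845672641413 2463 rect ((469.4409484863281, -118.58741760253906), (76.19026947021484, 128.32298278808594), 66.03793334960938) bedz 26.16632900998019
top fence z 38.0018607348627 498 rect ((470.7682189941406, -121.33756256103516), (76.31830596923828, 129.0481414794922), 66.39036560058594) bedz 26.91409915906388
scene fence z 36.69456241949979 282 rect ((473.5680236816406, -120.74827575683594), (79.71493530273438, 129.43878173828125), 65.88677215576172) bedz 26.278432169226335
(36, 37, 3)
slot (269, 135, 8, 27) [ 469.15304956 -119.19347934   26.        ]
```

View pics/slot.png

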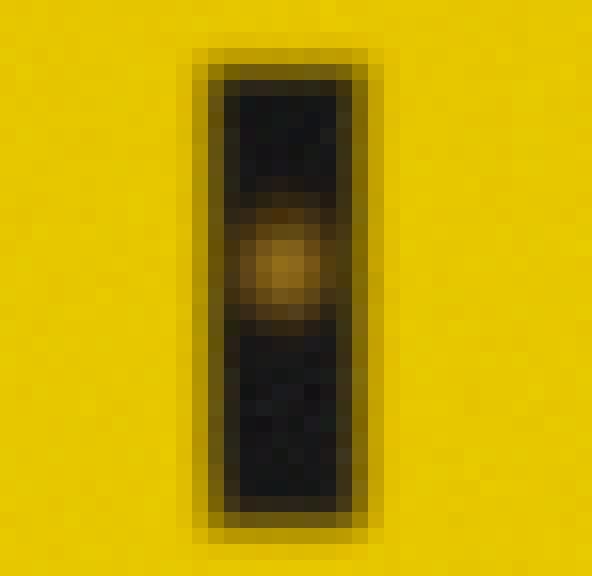

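The crop shows the brass tip at about (272.3,146.1), slightly up the slot from its centre (273,148).

Run:
```python
from h import *
c=dict(np.load('w1.npz'))
a=np.radians(-23.9);ex=np.array([np.cos(a),np.sin(a)]);ey=np.array([-ex[1],ex[0]])
J=np.array([469.1,-118.9])
p=c['color'][130:166,255:292].astype(int)
for z in(30,34):
    q=onplane(c,271.8,146.1,z)[:2]-J;print(z,q@ex,q@ey)
```

```text
30 2.540152932168762 0.5283006417763104
34 2.7217645707428098 0.48609576730833787
```

Call:
carry_out([
  [0,-118,-227,0,0],
  [0,-118,-227,0,0],
  [0,-118,-227,0,0],
  [0,-118,-227,0,0],
  [0,-118,-227,0,0],
  [0,-118,-227,0,0],
  [0,-118,-227,0,0],
])

```text
time: 2.33
tool_pos: [409.3, 151.1, 226.7]
tcp_rot: [-3.141, 0.001, -0.421]
contact_force: [1.0, -0.3, -0.1]
grip_width: 91.7
```

Run:
```python
from h import *
o=bot.get_obs();print(o['tool_pos'],o['tcp_rot'],o['time'],o['dq'].round(3))
c=cap('wrist','w2')
cv2.imwrite('pics/w2b.png',cv2.resize(c['color'],(784,588))[...,::-1])
```

```text
[409.30245085 151.05492956 226.6537191 ] [-3.14147402e+00  1.07618289e-03 -4.21295079e-01] 2.325 [-0.005 -0.002 -0.     0.003  0.001  0.004]
```

View pics/w2b.png

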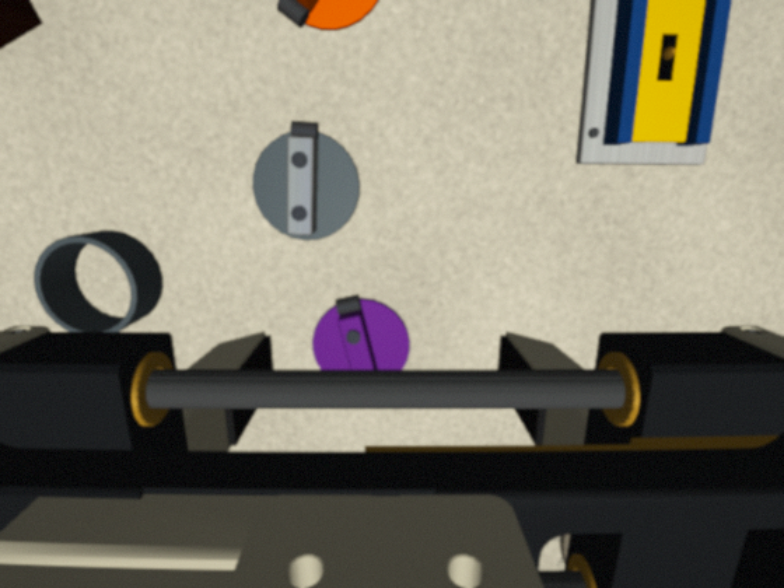

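The grey flap is at about (306,184), with its bracket running vertically from (303,125) to (300,235). The collar is at (98,280), purple at (361,340), and the jig is at upper right.

Run:
```python
from h import *
c=dict(np.load('w2.npz'));o=bot.get_obs()
u0,u1,v0,v1=172,266,80,178
U,V=np.meshgrid(range(u0,u1),range(v0,v1));P=np.array([bydepth(c,u,v) for u,v in zip(U.ravel(),V.ravel())])
D=P[(P[:,2]>20)&(P[:,2]<31)];print('disc',cv2.minEnclosingCircle(D[:,:2].astype(np.float32)),np.median(D[:,2]))
B=P[(P[:,2]>48)&(P[:,2]<57)];r=cv2.minAreaRect(B[:,:2].astype(np.float32));print('brk',r,np.median(B[:,2]))
h=cv2.cvtColor(c['color'],cv2.COLOR_RGB2HSV)
# disc by colour contour at z=26
m=np.zeros(h.shape[:2],np.uint8);m[v0:v1,u0:u1]=cv2.inRange(h,(80,15,30),(130,90,200))[v0:v1,u0:u1]
k=max(cv2.findContours(m,cv2.RETR_EXTERNAL,cv2.CHAIN_APPROX_NONE)[0],key=cv2.contourArea)[:,0]
Q=np.array([onplane(c,a,b,26)[:2] for a,b in k]).astype(np.float32);print('disc col',cv2.minEnclosingCircle(Q))
# two-view check: disc centre
t=dict(np.load('top0.npz'))
print('tri',tri(c,k.mean(0),t,(202,233.5)))
yaw=o['tcp_rot'][2];ex=np.array([np.cos(yaw),np.sin(yaw)]);ey=np.array([np.sin(yaw),-np.cos(yaw)])
for n,C in(('disc',cv2.minEnclosingCircle(Q)[0]),('brk',r[0])):
    d=np.array(C)-o['tool_pos'][:2];print(n,d@ex,d@ey)
print(np.degrees(yaw))
```

```text
disc ((495.840576171875, 184.14344787597656), 45.65451431274414) 26.175588336795215
brk ((495.06109619140625, 184.31378173828125), (20.770790100097656, 74.65625762939453), 62.80839920043945) 52.211575674237224
disc col ((497.6539306640625, 184.07803344726562), 45.39909362792969)
tri (array([478.40414288, 140.90860004, 250.7596039 ]), np.float64(0.8367749656425821))
disc 67.11335782322183 -66.25187110994207
brk 64.65100308902473 -65.40618971468231
-24.149955035035184
```

Run:
```python
from h import *
c=dict(np.load('w2.npz'));t=dict(np.load('top0.npz'))
def cen(c,box,zr=(18,60)):
    u0,u1,v0,v1=box;q=[(u,v) for v in range(v0,v1) for u in range(u0,u1) if zr[0]<bydepth(c,u,v)[2]<zr[1]]
    return q
def fit(q):
    r=cv2.minAreaRect(np.array(q,np.float32));return r[0]
for n,zr in(('disc',(18,32)),('brk',(46,60))):
    a=fit(cen(c,(172,266,80,178),zr));b=fit(cen(t,(175,230,205,265),zr));print(n,a,b,tri(c,a,t,b))
```

```text
disc (218.25003051757812, 131.75001525878906) (202.0, 234.0) (array([502.47532726, 197.42888893, -55.87543088]), np.float64(0.526208722249227))
brk (214.5, 132.5) (200.2538604736328, 232.9307861328125) (array([504.18522772, 201.75664765, -51.46570868]), np.float64(1.10758739081486))
```

The wrist and top rays are nearly parallel here, so that pair is ill-conditioned. I'll use the scene view with the wrist instead.

Run:
```python
from h import *
c=dict(np.load('w2.npz'));s=dict(np.load('scene0.npz'));t=dict(np.load('top0.npz'))
def fit(c,box,zr):
    u0,u1,v0,v1=box;q=[(u,v) for v in range(v0,v1) for u in range(u0,u1) if zr[0]<bydepth(c,u,v)[2]<zr[1]]
    m=np.zeros(c['depth'].shape,np.uint8)
    for u,v in q:m[v,u]=255
    m=cv2.morphologyEx(m,cv2.MORPH_OPEN,np.ones((3,3)));k=max(cv2.findContours(m,0,1)[0],key=cv2.contourArea)
    r=cv2.minAreaRect(k);return r[0],r[1]
for n,zr in(('disc',(16,36)),('brk',(43,60))):
    a,_=fit(c,(172,266,80,178),zr);b,sz=fit(s,(322,366,205,246),zr);d,_=fit(t,(175,230,205,265),zr);print(n,a,b,sz,tri(c,a,s,b),tri(t,d,s,b))
```

```text
disc (236.62973022460938, 136.72378540039062) (346.7000427246094, 232.90003967285156) (12.969194412231445, 27.280027389526367) (array([480.72009999, 182.29641268, -23.93687276]), np.float64(20.702740378935502)) (array([481.31882848, 180.97010397, -24.80791363]), np.float64(23.786437538443405))
brk (214.5, 132.0) (343.5077209472656, 221.63848876953125) (7.566117763519287, 24.558874130249023) (array([496.88914483, 183.16329834,  46.35283281]), np.float64(2.134445638428033)) (array([496.87157603, 182.58846102,  45.97921412]), np.float64(1.0180082901348868))
```

Bracket tops from the two-view check come out near 46 mm, biased low by the visible side face, and 52 mm from depth, which is consistent. Next I'll go above the bracket and then down.

Call:
carry_out([
  [0,65,-66,20,3],
  [0,65,-66,20,3],
  [0,65,-66,80,3],
  [0,65,-66,130,3],
  [0,65,-66,150,3],
  [0,65,-66,150,3],
])

```text
time: 3.12
tool_pos: [494.9, 183.2, 75.2]
tcp_rot: [3.139, 0.004, -0.476]
contact_force: [-0.1, -0.5, -0.2]
grip_width: 91.9
```

Run:
```python
from h import *
o=bot.get_obs();print(o['tool_pos'],np.degrees(o['tcp_rot']),o['time'],o['contact_force'])
c=cap('wrist','w3');t=cap('top','t3')
a=t['color'][180:280,150:260]
cv2.imwrite('pics/w3b.png',np.vstack([c['color'],cv2.resize(a,(198,180))[:,:].copy() if 0 else c['color'][:0]])[...,::-1])
```

```text
[494.87559283 183.17931506  75.17275216] [179.86812745   0.22693586 -27.28591845] 3.125 [-0.13143497 -0.53693216 -0.24153398]
```

View pics/w3b.png

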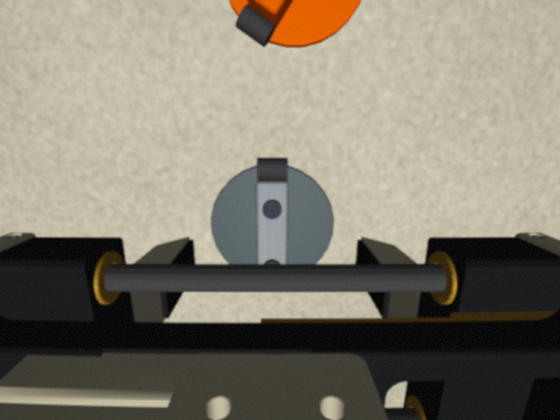

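The bracket at column 272 lies midway between the fingers (about 185 to 362, middle 274) and is aligned with the tool. Next I'll descend and grip.

Call:
carry_out([
  [0,0,0,30,0],
  [0,0,0,44,0],
  [0,0,0,44,0],
  [0.5,0,0,44,0],
  [1,0,0,44,0],
  [1,0,0,44,0],
  [1,0,0,44,0],
  [1,0,0,44,0],
  [1,0,0,44,0],
  [1,0,0,44,0],
])

```text
time: 4.47
tool_pos: [496.4, 184.0, 33.4]
tcp_rot: [-3.141, 0.0, -0.475]
contact_force: [0.3, -0.3, -1.0]
grip_width: 26.4
```

Run:
```python
from h import *
o=bot.get_obs();print(o['tool_pos'],np.degrees(o['tcp_rot']),o['time'],o['contact_force'],o['grip_width'])
```

```text
[496.41589456 184.03830857  33.41567148] [-1.79951766e+02  9.38205910e-03 -2.72417141e+01] 4.475 [ 0.34393994 -0.32056586 -1.02517377] 26.37945019503094
```

Call:
carry_out([
  [1,0,0,2,0],
  [1,0,0,2,0],
  [1,0,0,2,0],
  [1,0,0,2,0],
])

```text
time: 4.97
tool_pos: [496.7, 184.2, 32.2]
tcp_rot: [-3.14, -0.001, -0.475]
contact_force: [-1.6, -0.1, 7.1]
grip_width: 19.7
```

Call:
carry_out([
  [1,0,0,-30,0],
  [1,0,0,-70,0],
  [1,0,0,-100,0],
  [1,0,0,-100,0],
  [1,0,0,-100,0],
])

```text
time: 5.6
tool_pos: [495.7, 183.9, 130.8]
tcp_rot: [3.142, 0.001, -0.475]
contact_force: [-0.3, -1.0, -2.6]
grip_width: 20.1
```

Run:
```python
from h import *
o=bot.get_obs();print(o['tool_pos'],np.degrees(o['tcp_rot']),o['time'],o['contact_force'],o['grip_width'])
c=cap('wrist','w4');s=cap('scene','s4')
cv2.imwrite('pics/w4b.png',np.hstack([c['color'][100:330,150:420],cv2.resize(s['color'][120:280,230:400],(244,230))])[...,::-1])
yaw=o['tcp_rot'][2];ex=np.array([np.cos(yaw),np.sin(yaw)]);ey=np.array([np.sin(yaw),-np.cos(yaw)])
d=np.array([469.1,-118.9])-o['tool_pos'][:2];print(d,d@ex,d@ey)
```

```text
[495.66128141 183.8800504  130.76654611] [ 1.79999837e+02  7.48950171e-02 -2.72393482e+01] 5.6 [-0.31159302 -1.03835794 -2.5744006 ] 20.14003403059631
[ -26.56128141 -302.7800504 ] 114.96934721626081 281.3597515428987
```

View pics/w4b.png

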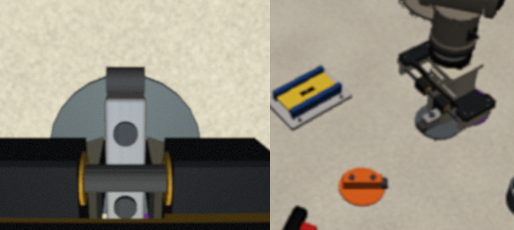

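Held level and aligned. Next I'll check the flap's offset along the tool x from the disc's front arc and the bracket sides.

Run:
```python
from h import *
from scipy.optimize import least_squares
c=dict(np.load('w4.npz'));o=bot.get_obs();p=o['tool_pos']
yaw=o['tcp_rot'][2];ex=np.array([np.cos(yaw),np.sin(yaw)]);ey=np.array([np.sin(yaw),-np.cos(yaw)])
z=p[2]-32.2+26
h=cv2.cvtColor(c['color'],cv2.COLOR_RGB2HSV);m=cv2.inRange(h,(80,15,30),(130,110,220))
E=[]
for u in list(range(208,255))+list(range(298,346)):
    r=[v for v in range(150,236) if m[v,u]]
    if r:
        q=onplane(c,u,r[0]-.5,z)[:2]-p[:2];E.append((q@ex,q@ey))
E=np.array(E);f=least_squares(lambda x:np.hypot(E[:,0]-x[0],E[:,1]-x[1])-45,[0,0],loss='soft_l1').x
print('disc centre in tool x,y',f,np.abs(np.hypot(*(E-f).T)-45).max())
P=[(bydepth(c,u,v)) for v in range(180,230) for u in range(254,298)]
P=np.array(P);print(np.percentile(P[:,2],[10,50,90]),p[2]-32.2+52)
D=np.array([bydepth(c,u,v) for v in range(195,230) for u in list(range(225,245))+list(range(305,325))]);print('disc z',np.median(D[:,2]),z)
```

```text
disc centre in tool x,y [-2.25172362  0.34804072] 0.8112470545755244
[135.70176722 149.74101867 151.40881969] 150.20861789790644
disc z 124.53331313679205 124.20861789790645
```

Call:
carry_out([
  [1,24,56,0,-3.3],
  [1,48,112,0,-3.3],
  [1,72,168,0,-3.3],
  [1,96,225,0,-3.3],
  [1,120,281,0,-3.3],
  [1,120,281,0,-3.3],
  [1,120,281,20,-3.3],
  [1,120,281,45,-3.3],
  [1,120,281,45,-3.3],
  [1,120,281,45,-3.3],
])

```text
time: 6.95
tool_pos: [473.8, -120.4, 85.6]
tcp_rot: [3.141, 0.002, -0.417]
contact_force: [-0.1, -0.3, -2.8]
grip_width: 19.9
```

```bash
cat > st.py <<'E'
from h import *
o=bot.get_obs();p=o['tool_pos']
yaw=o['tcp_rot'][2]
a=np.radians(-23.9);jx=np.array([np.cos(a),np.sin(a)]);jy=np.array([-jx[1],jx[0]]);d=p[:2]-np.array([469.1,-118.9])
print('t',o['time'],'tcp',p.round(1),'rot',np.degrees(o['tcp_rot']).round(2),'jig xy',(d@jx).round(2),(d@jy).round(2),'flapz',(p[2]-32.2).round(2),'F',o['contact_force'].round(1),'M',o['moment'].round(2),o['grip_width'])
E
python3 st.py
python3 - <<'E'
from h import *
c=cap('wrist','w5');t=cap('top','t5')
cv2.imwrite('pics/w5b.png',np.hstack([c['color'][60:330,150:420],cv2.resize(t['color'][195:295,270:370],(270,270))])[...,::-1])
E
```

```text
t 6.95 tcp [ 473.8 -120.4   85.6] rot [ 1.7997e+02  1.2000e-01 -2.3890e+01] jig xy 4.93 0.54 flapz 53.43 F [-0.1 -0.3 -2.8] M [ 0.11 -0.03  0.01] 19.899311734762257
```

View pics/w5b.png

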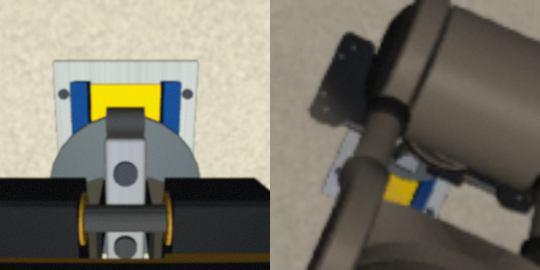

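The wrist view shows the bracket (column 125) centred over the channel (bed 91–160) and parallel to it. Next I'll lower gently.

Call:
carry_out([
  [1,0,0,8,0],
  [1,0,0,14,0],
  [1,0,0,18,0],
  [1,0,0,18,0],
  [1,0,0,18,0],
])

```text
time: 7.68
tool_pos: [474.2, -120.8, 68.2]
tcp_rot: [3.141, 0.001, -0.417]
contact_force: [0.3, -0.7, -2.7]
grip_width: 19.6
```

```bash
python3 st.py
```

```text
t 7.675 tcp [ 474.2 -120.8   68.2] rot [ 1.7997e+02  3.0000e-02 -2.3910e+01] jig xy 5.46 0.32 flapz 35.99 F [ 0.3 -0.7 -2.7] M [ 0.09  0.04 -0.  ] 19.633361812651415
```

Call:
carry_out([
  [1,-0.5,0,2,0],
  [1,-0.5,0,4,0],
  [1,-0.5,0,6,0],
  [1,-0.5,0,6,0],
])

```text
time: 8.18
tool_pos: [473.6, -120.6, 62.0]
tcp_rot: [3.141, 0.001, -0.417]
contact_force: [-0.7, -0.7, -2.4]
grip_width: 19.2
```

```bash
python3 st.py
```

```text
t 8.175 tcp [ 473.6 -120.6   62. ] rot [ 1.7997e+02  5.0000e-02 -2.3910e+01] jig xy 4.81 0.32 flapz 29.82 F [-0.7 -0.7 -2.4] M [0.11 0.05 0.05] 19.18860558956256
```

The flap is already below the pin-tip height (34 mm) with no contact force, so the socket has taken the pin. Next I'll go on down onto the bed.

Call:
carry_out([
  [1,0,0,2,0],
  [1,0,0,4,0],
  [1,0,0,4.5,0],
  [1,0,0,4.5,0],
])

```text
time: 8.68
tool_pos: [473.7, -120.5, 57.8]
tcp_rot: [3.141, 0.001, -0.417]
contact_force: [-2.3, 0.7, 3.0]
grip_width: 19.6
```

```bash
python3 st.py
```

```text
t 8.675 tcp [ 473.7 -120.5   57.8] rot [ 1.7997e+02  4.0000e-02 -2.3910e+01] jig xy 4.83 0.36 flapz 25.61 F [-2.3  0.7  3. ] M [0.16 0.28 0.02] 19.616919255929123
```

Call:
carry_out([
  [1,-0.8,0,2,0],
  [1,-0.8,0,4,0],
  [1,-0.8,0,6,0],
  [1,-0.8,0,7,0],
  [1,-0.8,0,7,0],
  [1,-0.8,0,7,0],
])

```text
time: 9.43
tool_pos: [473.7, -120.5, 52.2]
tcp_rot: [3.141, -0.002, -0.417]
contact_force: [-2.4, 1.7, 14.2]
grip_width: 19.8
```

```bash
python3 st.py
```

```text
t 9.425 tcp [ 473.7 -120.5   52.2] rot [ 1.7997e+02 -1.0000e-01 -2.3900e+01] jig xy 4.84 0.36 flapz 19.97 F [-2.4  1.7 14.2] M [ 0.23  0.63 -0.01] 19.83356550319591
```

Home by height (19.97 mm). I'll add a little push for margin, check that it stops hard, and take a look.

Call:
carry_out([
  [1,0,0,2.5,0],
  [1,0,0,2.5,0],
  [1,0,0,2.5,0],
  [1,0,0,2.5,0],
  [1,0,0,2.5,0],
])

```text
time: 10.05
tool_pos: [473.8, -120.6, 52.1]
tcp_rot: [3.141, -0.003, -0.417]
contact_force: [-8.6, 4.0, 28.2]
grip_width: 19.6
```

```bash
python3 st.py
python3 - <<'E'
from h import *
c=cap('wrist','w6');s=cap('scene','s6')
P=np.array([bydepth(c,u,v) for v in range(200,225) for u in list(range(228,245))+list(range(305,322))]);print('disc z',np.median(P[:,2]),'left',np.median(P[P[:,1]>np.median(P[:,1])][:,2]),'right',np.median(P[P[:,1]<np.median(P[:,1])][:,2]))
B=np.array([bydepth(c,u,v) for v in range(190,228) for u in range(262,290)]);print('bracket',np.median(B[:,2]))
Y=cv2.inRange(cv2.cvtColor(c['color'],cv2.COLOR_RGB2HSV),(18,120,60),(35,255,255));v,u=np.nonzero(Y[:170]);print('bed z',np.median([bydepth(c,a,b)[2] for a,b in zip(u,v)]))
cv2.imwrite('pics/w6b.png',np.hstack([c['color'][60:330,150:420],cv2.resize(s['color'][140:230,210:300],(270,270))])[...,::-1])
E
```

```text
t 10.05 tcp [ 473.8 -120.6   52.1] rot [179.97  -0.19 -23.88] jig xy 4.99 0.4 flapz 19.85 F [-8.6  4.  28.2] M [0.66 1.48 0.04] 19.63716163213258
disc z 45.96981542870127 left 45.99803140651281 right 45.94039844762386
bracket 71.69978221179089
bed z 20.16834276732972
```

View pics/w6b.png

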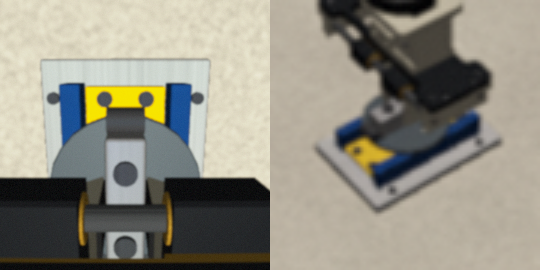

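The bed top is at 20.2 mm, the disc at 46.0 mm and level, the bracket is in line, and the push stops hard at 28 N. Handing in.

```bash
python3 -c "
from plant import bot
print(bot.close_job())"; python3 st.py
```

```text
the job is handed in; nothing more can be done
None
the job is handed in; nothing more can be done
```

The grey valve flap is on the locating pin with the yellow bed pressed home. I handed the job in at about 10 s with the gripper still holding it down. No verdict is reported.

**What I did:** I gripped the flap by its bracket and aligned it over the jig, aiming for where I had seen the pin from above. It went straight onto the pin at the first lowering, so no sliding search was needed.

**Last checks before handing in:**
- **Height:** the flap's underside is at about 19.9 mm and the bed top at 20.2 mm, so the bed is at its stop. The disc is level at 46.0 mm.
- **Alignment:** the bracket is within about 0.1° of the channel and the tool within about 0.4 mm of its centre line.
- **Force:** the push is about 28 N down, with a steady side load of about 9 N, and the grip is 19.6 mm wide on the bracket.

**Disagreements:**
- **Cameras:** the wrist and top cameras differed by about 2 mm on where things lie along the tool. I used the wrist camera for the flap, the jig and the pin, so the offset cancelled out.
- **Two-view heights:** pairing the wrist and top views gave no usable height because their rays were nearly parallel. The scene pairings put the bracket at about 46 mm (biased low by its side face), but gave no usable height for the disc. I relied on depth readings instead, which matched the stated 26 and 52 mm.

I did not measure the collar, tub and driver again after the moves. The path kept clear of them.

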